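Pin the drill jig and offer up its plate

TASK

Fit the missing locating pin: take the long dowel pin out of the stand and set it upright, fully home, in the empty bore of the jig base, and let go of it. Then lift the drill plate by its grip block, carry it over the mug and the pins, and hold it level about one centimetre above the tops of the two jig pins, with its two holes centred over them (either way round) and never touching pins or base. Finish while still holding the plate there; leave the short pin, the mug and the dial gauge where they are.

Things in the scene. Friction and masses are not known exactly. Their poses are not given: they have to be found in the camera images.
- jig_base: Drill-jig base, a dark steel block 70 x 130 x 25 mm (x, y, z) screwed to the bench, does not move. Origin: centre of its underside, z up, y along its length. A plain steel locating pin, 12 mm thick, is fixed in it at y = +40 mm and stands 50 mm above its top face (pin top at z = 75 mm); at y = -40 mm is an empty bore.
- empty_bore (a point): Centre of the mouth of the jig base's empty bore, in the top face of the base (25 mm above its underside); the bore is 13.5 mm wide and 20 mm deep with a small chamfer, so that the long pin, fully home, stands 50 mm out of it, as high as the fixed pin.
- pin_stand: Grey plastic pin stand, a block 50 x 100 x 25 mm, fixed. Origin: centre of its underside. Two bores 14 mm wide and 20 mm deep, at y = +25 and -25 mm, hold the two loose pins; which pin is in which varies.
- long_pin: The pin to use: plain steel dowel pin, 12 mm thick, 70 mm long, loose and upright in the stand, 50 mm of it showing. Origin: centre of its lower end, z along the pin.
- short_pin: The wrong pin, to be left in the stand: the same but 45 mm long, 25 mm of it showing. Origin: centre of its lower end, z along the pin.
- drill_plate: Drill plate lying flat on the bench, loose, about 0.3 kg: steel plate 50 x 120 x 8 mm (x, y, z) with two holes through it, 16 mm wide, at y = +40 and -40 mm, and at its middle a black upright grip block 20 x 36 mm that reaches to 46 mm above the underside; grip it across its 20 mm (along x). Origin: centre of the underside of the plate. It is the same either way round.
- mug: Green mug, about 86 mm wide and 94 mm high, handle at one side (away from the robot), standing between the drill plate and the jig base; loose, to be left standing. (Another green mug at the back edge of the bench plays no part.) Origin: about the centre of its underside.
- dial_gauge: Dial gauge lying on its back beyond the jig base, 107 x 60 x 22 mm; loose, to be left alone. Origin: centre of its underside.
There are look-alikes about, which are no part of the job. Leave any green or yellow look-alike of the drill_plate alone.

How it is judged (in metres and radians):
On the way:
1. the long pin stands fully home in the jig base's bore and has been let go (z of long_pin in the frame of jig_base below 0.009 m and horizontal distance between long_pin and empty_bore below 0.003 m and angle between long_pin's own z axis and vertical below 0.12 rad and contact force between long_pin and the fingers below 0.1 N and height (world z) of drill_plate below 0.02 m), for 0.2 s.
At the end, for the whole second after the job is handed in: Long pin home in the bore (within 4 mm of its floor, 3 mm of its axis, 7 deg), untouched; plate held still, 3 to 20 mm above the pin tops, centred within 5 mm, in line within 5 deg, level within 6 deg, touching no pin or base; mug and gauge within 20 mm, short pin within 15 mm of their starts (z of long_pin in the frame of jig_base below 0.009 m and horizontal distance between long_pin and empty_bore below 0.003 m and angle between long_pin's own z axis and vertical below 0.12 rad and contact force between long_pin and the arm below 0.1 N and contact force between long_pin and the fingers below 0.1 N and z of drill_plate in the frame of jig_base between 0.078 and 0.095 m and horizontal distance between drill_plate and jig_base below 0.005 m and angle between the y axis of drill_plate and the y axis of jig_base, either way round below 0.09 rad and angle between drill_plate's own z axis and vertical below 0.1 rad and linear speed of drill_plate below 0.02 m/s and contact force between drill_plate and the fingers above 1 N and contact force between drill_plate and jig_base below 0.05 N and contact force between drill_plate and long_pin below 0.05 N and distance of each of mug, dial_gauge from where it was at the start of the episode below 0.02 m and distance of short_pin from where it was at the start of the episode below 0.015 m); the arm keeps its last pose, push and grip.
It fails at once if the drill plate touches the jig base or a jig pin (contact force between drill_plate and jig_base above 0.5 N or contact force between drill_plate and long_pin above 0.5 N).
It fails at once if the mug, the dial gauge or the short pin is shifted or knocked over (distance of any of mug, dial_gauge from where it was at the start of the episode above 0.02 m or angle between mug's own z axis and vertical above 0.4 rad or distance of short_pin from where it was at the start of the episode above 0.015 m).
It also fails if it takes over 61 s, if anything falls off the work surface, if the arm or the gripper's body presses on something with over 40 N, if the wrist force passes 120 N, or if a joint passes its speed limit or range.

ROBOT

A 7-joint arm with a two-finger parallel gripper is mounted at the origin on a cart in front of the work surface, level with it; the furniture and walls round the work are solid. World frame = base frame: x ahead of the robot, y to its left, z up, the work surface at z = 0. Lengths are in mm, angles in rad, forces in N, time in s.
With the tool pointing down it reaches from about 350 to 775 mm from the base axis. Payload 3.1 kg.
Tool frame: the origin (TCP) lies at the very end of the fingers, on their centre line; the grasp point (between the pads) lies 19 mm behind it; z points along the fingers, y is the line along which they close (so a half turn about z gives the same grasp; the last joint's range is limited). The gripper opens to 85 mm and grips with 20 to 120 N. Pads are 22 mm wide; open, the fingers measure 114 mm over their backs; the gripper's body (76 mm by 85 mm) begins 54 mm behind the grasp point. The pads swing forward as they close: fully open they stand 13 mm farther back than shut.
Start: joints at [1.266, 0.311, 0.014, 1.512, -0.004, 1.319, -0.027], TCP at [142.914, -531.125, 195.504] pointing down, gripper open.
Joint ranges: [-2.7, 2.7], [-0.3, 1.91], [-1.27, 1.3], [0.12, 2.57], [-1.44, 4.58], [0.2, 2.03], [-3.05, 3.05]. Speed limits (rad/s): [2.79, 2.79, 3.14, 3.14, 3.14, 3.14, 3.14].

INTERFACE

Orientations are given as a unit quaternion [x, y, z, w].
In Python, from cell import manip, grab_frame, nets gives the robot as it stands.
- The arm moves only by the shell command python3 -m pendant 'ROWS' [OPENING] [FORCE]. ROWS is JSON, a list of rows, each a list of 2 entries, a list of its own where there are three numbers: the shift along the tool's x, y, z in mm, then the turn about the tool's z in rad. A call has exactly 10 rows; each row is the pose to reach, as a shift and turn from the pose commanded when the call began, along the tool's axes at that moment; what a row does not reach only later rows make up. A row lasts 1/12 s, in which the tool goes at most 41.7 mm and 7.16 degrees, less where a joint would pass 70% of its speed; a pose out of reach is approached as far as the arm can. A call with a gripper value outside its range is refused whole. OPENING is the closure, from 0 (fully open) to 1 (shut), set as the call begins (- or left out, the last holds). The fingers move at their own pace and stop on an object; FORCE is the grip in N (left out, the last holds). Time passes only in rows, so rows that repeat a pose let the fingers close, or fill a call up. It gives the time, the measured TCP pose, the force, the opening and the grip force at its end, in the units of the state.
- manip.get_state(): the state, without advancing time (a new reading comes with each control period).
- grab_frame(name): name is "side" or "top" or "wrist"; returns a dict with "image" (480x640x3 uint8, red, green, blue), "z_map" (480x640 float32, mm along the optical axis (not along the pixel's ray), 0 where there is no reading), "fov_y" (degrees; the focal length in pixels is half the picture's height over the tangent of half this angle, whatever the lens; pixels are square), "cx", "cy" (the principal point, pixels), "R" (3x3) and "t" (3): a world point X has camera coordinates R X + t; the wrist camera has in their place "hand_eye" (4x4, takes a point from camera to tool coordinates, whose origin is the TCP and whose axes are the flange's). Camera axes: x right, y down, z forward; pixel columns grow to the right and rows downward; lengths in mm; the calibration is good to about 2 mm. A picture is of the moment at which its call begins: read the wrist's pose just before it.
- manip.hand_in(): hands the job in; it is judged then, once.
Trained networks look in the newest picture that a camera, given by its name, has taken for a name from the list of things; names that differ only in an ending like _2 or _b are one class to them, and where a whole thing is asked for, a point or a joint stands for the part that bears it (a point fixed in the world has none). Each returns a list of dicts, best first, with "score" (0 to 1); they miss things now and then, are a little off and sometimes report something else, mostly with a low value. They report only what shows in the picture. A call takes as long as a camera call. They do not tell look-alikes from the thing itself.
- nets.silhouettes(target, camera): "region" (480x640 bool, what is visible of it) and "bbox" ([left, top, right, bottom] in pixels, round what is visible of it).
The state is a dict: "clock": time; "qpos": joint angles; "joint_vel": joint speeds; "joint_torque": joint torques, N m; "ee_pos": TCP position; "ee_rot": TCP orientation; "wrist_force": force on the tool from outside, world axes, zero at the start; "wrist_torque": the same for the moment, N m; "opening": opening from 0.0 (shut) to 1.0 (fully open); "grasp_force": force on a finger pad.
Only numpy, scipy, OpenCV 4.12 (cv2) and the standard library are available. Lean on these libraries where they do the work, as an engineer would, in place of code of your own. Each camera call takes 0.05 s, during which the arm holds its last target. There are 200 camera calls.

## Working session

There is one attempt and no reset: what is moved stays moved. The work goes in short steps, Python scripts to look and compute and a shell command to move; the robot and the scene stay as the last step left them, time stands still between calls to the robot, and variables do not carry over. Pictures are saved under pics/ and viewed, at most 10 in all, crops included, and the job is handed in when it is done.

```bash
ls; mkdir -p pics
cat > h.py <<'E'
import numpy as np,cv2
from cell import manip,grab_frame,nets
from scipy.spatial.transform import Rotation as Ro
def grab(n):
    s=manip.get_state(); f=grab_frame(n)
    if n=='wrist':
        T=np.eye(4);T[:3,:3]=Ro.from_quat(s['ee_rot']).as_matrix();T[:3,3]=s['ee_pos'];M=T@np.array(f['hand_eye'])
    else:
        M=np.eye(4);R=np.array(f['R']);M[:3,:3]=R.T;M[:3,3]=-R.T@np.array(f['t'])
    f['M']=M; f['f']=240/np.tan(np.radians(f['fov_y'])/2); return f
def cloud(f):
    z=f['z_map'].astype(float);v,u=np.mgrid[:480,:640]
    P=np.stack([(u-f['cx'])*z/f['f'],(v-f['cy'])*z/f['f'],z],-1)@f['M'][:3,:3].T+f['M'][:3,3]
    P[z==0]=np.nan; return P
def save(f,n): cv2.imwrite('pics/'+n,cv2.cvtColor(f['image'],cv2.COLOR_RGB2BGR))
E
python3 - <<'E'
from h import *
s=manip.get_state();print(s)
ims=[]
for c in ['top','side']:
    f=grab(c);save(f,c+'0.png');P=cloud(f);print(c,f['f'],f['cx'],f['cy'],f['M'][:3,3].round())
    for n in ['jig_base','pin_stand','long_pin','short_pin','drill_plate','mug','dial_gauge']:
        for d in nets.silhouettes(n,c)[:4]:
            p=P[d['region']];print(n,round(d['score'],2),np.round(d['bbox']),np.nanmedian(p,0).round(),np.nanmin(p,0).round(),np.nanmax(p,0).round())
E
```

```text
pics
{'clock': 0.0, 'qpos': array([ 1.26631237,  0.31174282,  0.01397958,  1.51306055, -0.0043965 ,
        1.31920196, -0.02724322]), 'joint_vel': array([ 0.00082275, -0.00159365, -0.0014356 , -0.00087004, -0.0015103 ,
       -0.00100811,  0.00139803]), 'joint_torque': array([ 1.52919883e-04, -3.79916489e+01,  1.46122947e-01, -2.30596858e+01,
        1.23326390e-02,  1.35785443e-02, -5.12949789e-07]), 'ee_pos': array([ 142.67397859, -530.32521978,  194.41032875]), 'ee_rot': array([ 9.91376753e-01,  1.31037075e-01, -2.04047200e-04, -1.17338414e-03]), 'wrist_force': array([ 0.68564521, -0.13194625,  0.3347138 ]), 'wrist_torque': array([-0.01806729, -0.03237977, -0.01092861]), 'grasp_force': 0.0, 'opening': 0.9974381716070327}
top 472.3881548145553 320.20353697200585 244.79788231684245 [ 501.   27. 1106.]
pin_stand 0.82 [224. 299. 271. 331.] [436. 207.  26.] [402. 157.  -3.] [466. 261.  79.]
long_pin 0.4 [228. 311. 238. 317.] [440. 231.  69.] [434. 228.  22.] [445. 238.  81.]
drill_plate 0.94 [408. 200. 455. 252.] [ 650. -210.   10.] [ 594. -266.   -3.] [ 709. -159.   52.]
drill_plate 
[... 630 characters left out ...]
 400. 314.] [438. 238.  53.] [432. 103.  -1.] [455. 242.  77.]
short_pin 0.5 [395. 281. 404. 299.] [430. 188.  40.] [425. 177.  20.] [435. 235.  59.]
drill_plate 0.88 [284. 278. 326. 324.] [578. 217.   9.] [553. 124.  -1.] [610. 263.  48.]
drill_plate 0.61 [220. 204. 274. 225.] [ 835. -144.    8.] [ 708. -245.   -1.] [882.  57. 103.]
drill_plate 0.55 [295. 195. 349. 224.] [ 651. -202.    9.] [ 595. -281.   -0.] [ 710. -153.   48.]
mug 0.91 [331. 203. 383. 264.] [515.  36.  64.] [ 474. -278.   -0.] [603.  49.  96.]
dial_gauge 0.72 [328. 205. 386. 265.] [516.  35.  62.] [ 474. -136.   -1.] [589.  49.  96.]
dial_gauge 0.63 [267. 223. 307. 240.] [698. -55.  20.] [660. -99.   1.] [731. -36.  24.]
```

View pics/top0.png

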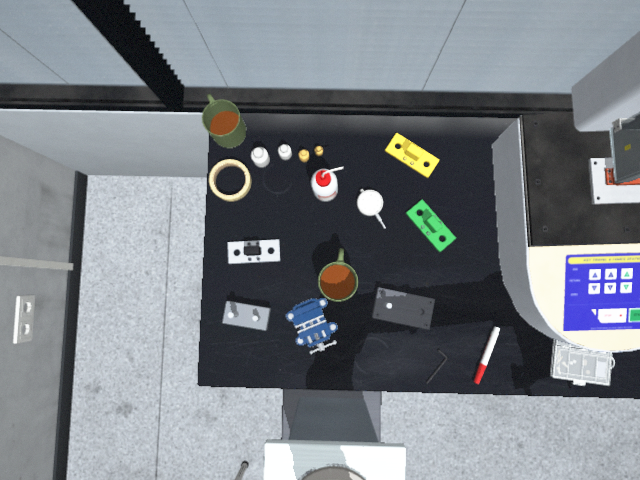

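View pics/side0.png

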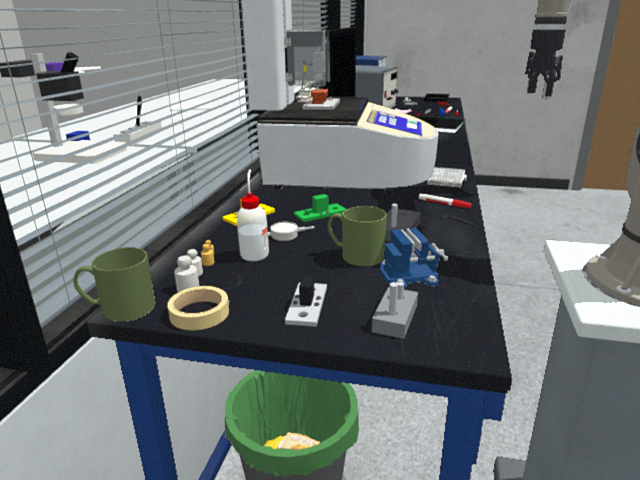

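The top view shows the steel plate (254,250), with a green look-alike at (431,225) and a yellow one at (412,155). The jig base is at (404,308), with the fixed pin at (389,305) and the empty bore at about (421,311). The stand is at (246,315), with pins at (233,314) and (255,317). In the side view the nearer pin (393,298) is taller than the other (401,290). The work mug is at (338,282) and the vise at (312,325).

What could be mistaken for the long pin:
- stand pin at top (233,314)
- stand pin at top (255,317)
- the fixed jig pin at (389,305)

Next I'll measure precisely and take a close crop.

Run:
```python
from h import *
f=grab('top');P=cloud(f);g=grab('side');Q=cloud(g)
def rect(P,x0,x1,y0,y1,z0,z1,n):
    m=(P[...,0]>x0)&(P[...,0]<x1)&(P[...,1]>y0)&(P[...,1]<y1)&(P[...,2]>z0)&(P[...,2]<z1)
    p=P[m]
    if len(p)<3: print(n,len(p));return
    print(n,len(p),'rect',[np.round(a,1) for a in cv2.minAreaRect(p[:,:2].astype(np.float32))],'mean',p.mean(0).round(1),'min',p.min(0).round(),'max',p.max(0).round())
for S,nm in((P,'top'),(Q,'side')):
    rect(S,400,520,-220,-60,18,32,nm+' jig');rect(S,400,520,-220,-60,60,85,nm+' fixpin')
    rect(S,380,490,140,280,18,32,nm+' stand');rect(S,380,490,215,280,58,85,nm+' pinA');rect(S,380,490,140,213,38,85,nm+' pinB')
    rect(S,540,630,120,280,3,14,nm+' plate');rect(S,540,630,120,280,35,60,nm+' grip')
    rect(S,440,600,-60,70,80,110,nm+' mug');rect(S,340,500,0,120,5,150,nm+' vise')
a=cv2.resize(f['image'][285:345,210:290],(640,480),interpolation=cv2.INTER_CUBIC)
b=cv2.resize(f['image'][280:340,360:440],(640,480),interpolation=cv2.INTER_CUBIC)
c=cv2.resize(g['image'][270:350,350:450],(600,480),interpolation=cv2.INTER_CUBIC)
o=np.hstack([a,b,c]);o=cv2.resize(o,(800,int(480*800/o.shape[1])))
cv2.imwrite('pics/crop1.png',o[...,::-1])
```

```text
top jig 1731 rect [array([ 460.4, -147.5]), array([131.4,  70. ]), np.float64(79.8)] mean [ 460.3 -147.2   26.4] min [ 416. -217.   19.] max [506. -78.  32.]
top fixpin 28 rect [array([ 467.9, -107.3]), array([10.4,  9.5]), np.float64(13.8)] mean [ 467.7 -106.8   74.1] min [ 463. -112.   60.] max [ 473. -102.   80.]
top stand 912 rect [array([435.3, 209.6]), array([100.3,  50.2]), np.float64(81.8)] mean [435.5 208.3  26.5] min [404. 157.  19.] max [466. 262.  32.]
top pinA 35 rect [array([438.7, 233.4]), array([10.9, 10.4]), np.float64(47.0)] mean [439.  233.   72.8] min [433. 228.  59.] max [444. 240.  80.]
top pinB 29 rect [array([431.8, 184.2]), array([10.5, 10.9]), np.float64(88.8)] mean [431.9 184.1  50. ] min [426. 179.  39.] max [437. 189.  55.]
top plate 1169 rect [array([585.1, 200. ]), array([159.5,  89.8]), np.float64(89.9)] mean [583.2 200.    7.9] min [540. 120.   3.] max [630. 280.  14.]
top grip 145 rect [array([583.4, 199.4]), array([20.3, 34.9]), np.float64(3.8)] mean [582.8 198.8  46.5] min [573. 182.  36.] max [594. 217.  51.]
top mug 369 rect [array([501.3,  18.1]
[... 930 characters left out ...]
[ 9.4, 13.3]), np.float64(17.0)] mean [430.4 187.2  46.3] min [426. 178.  38.] max [436. 192.  52.]
side plate 938 rect [array([587.4, 208.3]), array([ 61.6, 139.7]), np.float64(4.4)] mean [578.6 217.1   8.5] min [553. 138.   3.] max [621. 279.  14.]
side grip 208 rect [array([582.1, 200.8]), array([20.2, 36.5]), np.float64(3.8)] mean [580.9 206.   43.9] min [571. 182.  35.] max [593. 219.  48.]
side mug 746 rect [array([498.7,  21. ]), array([ 86.3, 149.5]), np.float64(46.5)] mean [513.3  10.3  87.3] min [440. -39.  80.] max [582.  70.  97.]
side vise 3316 rect [array([424.3,  48.1]), array([119. , 135.1]), np.float64(35.4)] mean [434.4  64.6  44.5] min [357.   1.   5.] max [500. 115.  95.]
```

View pics/crop1.png

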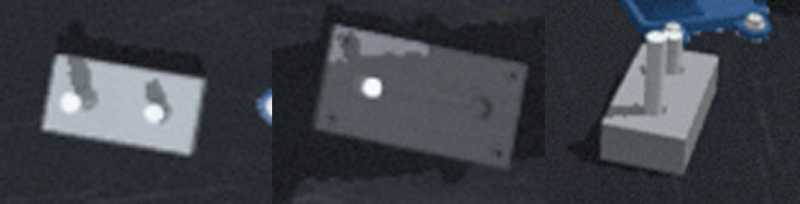

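The crop shows the long (taller) pin in the stand's left bore at top-view (233,314), and the short one at (255,317). The jig's fixed pin is at (389,305) and its empty bore at (421,311). I'm choosing the pin at world (438.7, 233.8). First I'll transit toward the jig while turning the tool.

```bash
python3 -m pendant '[[[32,-28,-6],-0.117],[[64,-56,-12],-0.234],[[96,-84,-18],-0.351],[[128,-112,-24],-0.468],[[160,-140,-30],-0.585],[[192,-168,-36],-0.702],[[224,-196,-42],-0.819],[[256,-224,-48],-0.936],[[288,-250,-54],-1.05],[[320,-277,-60],-1.17]]' 0
```

```text
clock: 1.73
ee_pos: [374.6, -187.6, 254.7]
ee_rot: [0.752, 0.659, -0.0, 0.001]
wrist_force: [0.4, -1.1, 0.2]
opening: 1.001
grasp_force: 0.0
```

```bash
cat >> h.py <<'E'
def go(x,y,z,yy=None):
    "shift in tool axes + turn to put TCP at world x,y,z with tool-y at yaw yy deg"
    s=manip.get_state();R=Ro.from_quat(s['ee_rot']).as_matrix()
    a=np.degrees(np.arctan2(R[1,1],R[0,1]))
    print('tcp',s['ee_pos'].round(1),'yawY',a.round(2),'tilt',np.degrees(np.arccos(-R[2,2])).round(2),'shift',(R.T@(np.array([x,y,z])-s['ee_pos'])).round(1),'turn',None if yy is None else -np.radians(yy-a).round(4))
E
python3 - <<'E'
from h import *
f=grab('wrist');save(f,'w1.png');P=cloud(f);print(f['f'],f['cx'],f['cy']);print(np.array(f['hand_eye']).round(3))
m=(P[...,2]>18)&(P[...,2]<32)&(P[...,0]>400)&(P[...,0]<520)&(P[...,1]<-60)&(P[...,1]>-225)
print(cv2.minAreaRect(P[m][:,:2].astype(np.float32)),np.median(P[m],0))
go(438.7,233.8,200,-8.2)
E
```

```text
368.2810145987471 328.0654682497105 240.3432905364909
[[ 1.00000e-03 -9.51000e-01 -3.08000e-01  7.81520e+01]
 [ 1.00000e+00  1.00000e-03  1.00000e-03  1.06800e+00]
 [-0.00000e+00 -3.08000e-01  9.51000e-01 -1.77768e+02]
 [ 0.00000e+00  0.00000e+00  0.00000e+00  1.00000e+00]]
((462.50286865234375, -149.5511474609375), (130.29945373535156, 70.56739044189453), 79.56543731689453) [ 462.04106171 -145.85830274   24.5023625 ]
tcp [ 381.1 -177.8  256.2] yawY -6.47 tilt 0.53 shift [415.2  10.4  58.5] turn 0.0302
```

View pics/w1.png

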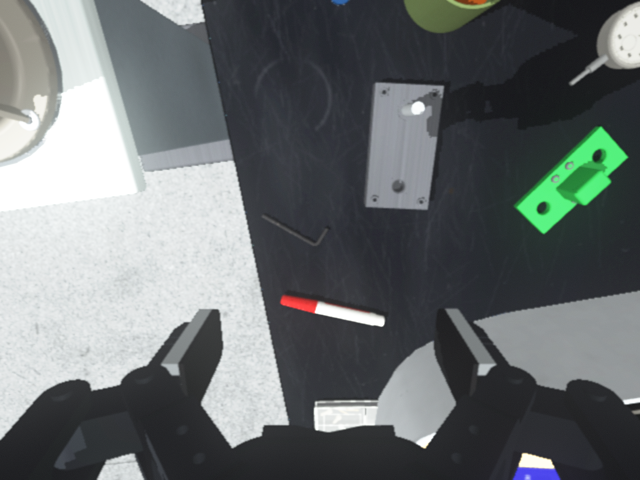

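The wrist view shows the jig base at about (405,145), with the bore at (398,186) and the fixed pin at (418,107). The look-alike green plate is at (575,180). The arm is settled now, so I'll measure the bore from here and work out the move to the stand.

```bash
cat >> h.py <<'E'
def ray(f,u,v,z):
    d=f['M'][:3,:3]@np.array([(u-f['cx'])/f['f'],(v-f['cy'])/f['f'],1]);o=f['M'][:3,3]
    return (o+d*(z-o[2])/d[2])
E
python3 - <<'E'
from h import *
f=grab('wrist');P=cloud(f)
m=(P[...,2]>18)&(P[...,2]<32)&(P[...,0]>400)&(P[...,0]<520)&(P[...,1]<-60)&(P[...,1]>-225)
r=cv2.minAreaRect(P[m][:,:2].astype(np.float32));print(r,np.median(P[m],0))
x,y=398,186
gr=cv2.cvtColor(f['image'],cv2.COLOR_RGB2GRAY)
c=gr[y-14:y+15,x-14:x+15];print(c[::2,::2])
b=(c<np.median(c)*0.72).astype(np.uint8);n,l,st,ce=cv2.connectedComponentsWithStats(b);print(st,ce)
for i in range(1,n): print(ray(f,x-14+ce[i][0],y-14+ce[i][1],25).round(1))
m=(P[...,2]>66)&(P[...,2]<85)&(P[...,0]>440)&(P[...,0]<500)&(P[...,1]<-80)&(P[...,1]>-130)
print('pin',cv2.minAreaRect(P[m][:,:2].astype(np.float32)),P[m].mean(0))
go(438.7,233.8,200,-8.2)
E
```

```text
((462.6349182128906, -149.4796142578125), (130.09315490722656, 70.54786682128906), 79.7922134399414) [ 462.09437286 -145.86807279   24.51540905]
[[147 148 146 144 142 141 151 150 144 147 145 145 148 146 144]
 [147 148 144 144 143 143 152 149 145 146 144 143 148 146 144]
 [148 147 146 144 141 143 151 149 143 146 144 145 148 146 145]
 [149 147 145 144 141 144 152 146 144 146 143 145 148 145 145]
 [148 147 145 143 141 145 152 146 144 146 143 146 148 144 146]
 [146 145 146 142 141 146 153 145 145 145 143 147 147 143 146]
 [147 145 145 142 139 147 152 143 145 144 143 147 147 144 147]
 [149 146 145 142 140 149 150 142 145 143 141 147 148 143 147]
 [147 144 144 141 140 150 150 143 146 143 143 148 147 143 147]
 [144 144 142 137 134 147 148 144 145 142 145 148 146 146 147]
 [144 139 117 100 105 125 136 142 145 143 145 147 146 144 148]
 [143 113  90  89  95  99 105 137 144 143 146 148 145 145 147]
 [135  96  88  90  88  80  90 130 143 143 145 147 146 145 148]
 [130  92  88  88  79  63  86 127 142 142 147 148 145 147 147]
 [134  87  72  69  63  60  98 133 144 143 147 148 144 148 147]]
[[  0   0  29  29 760]
 [  2  20  11   9  81]] [[14.75526316 12.85394737]
 [ 6.91358025 24.75308642]]
[ 454.3 -187.7   25. ]
pin ((469.37908935546875, -109.88539123535156), (10.848085403442383, 11.629143714904785), 81.7538070678711) [ 468.85865908 -109.88528652   73.9030332 ]
tcp [ 378.8 -181.7  255.7] yawY -6.94 tilt 0.33 shift [419.5   9.   56.7] turn 0.022
```

```bash
python3 -m pendant '[[[41,-6.5,0],0],[[82,-13,0],0],[[123,-19.5,0],0],[[164,-26,0],0],[[205,-32.5,0],0],[[246,-39,0],0],[[287,-45.5,0],0],[[328,-52,0],0],[[369,-58.5,0],0],[[410,-65,0],0]]'
python3 - <<'E'
from h import *
for i in range(2):
    f=grab('wrist');P=cloud(f)
    s=manip.get_state();print(s['ee_pos'].round(2),s['joint_vel'].round(3))
    for x,y,z in((439,234,75),(431,184,50)):
        m=(abs(P[...,2]-z)<7)&(abs(P[...,0]-x)<20)&(abs(P[...,1]-y)<20)
        if m.sum()>5: print('pin',m.sum(),cv2.minAreaRect(P[m][:,:2].astype(np.float32))[:2],P[m].mean(0).round(1))
    m=(abs(P[...,2]-25)<5)&(abs(P[...,0]-435)<50)&(abs(P[...,1]-210)<70);print('stand',cv2.minAreaRect(P[m][:,:2].astype(np.float32)))
save(f,'w2.png');go(438.7,233.8,130,-8.2)
E
```

```text
clock: 2.67
ee_pos: [365.9, 226.9, 254.5]
ee_rot: [0.755, 0.656, 0.001, 0.001]
wrist_force: [0.8, 0.0, 0.3]
opening: 0.997
grasp_force: 0.0
[363.04 237.95 254.62] [ 0.069 -0.092  0.057  0.051 -0.092  0.055  0.345]
pin 128 ((440.44110107421875, 232.42198181152344), (10.780285835266113, 11.983592987060547)) [440.2 232.8  74.2]
pin 111 ((433.4561462402344, 183.2082977294922), (11.601558685302734, 11.453768730163574)) [433.4 183.6  48.9]
stand ((437.2673034667969, 207.6377410888672), (100.12596893310547, 50.48714065551758), 81.95619201660156)
[363.17 233.66 254.37] [ 0.069 -0.046  0.109  0.039  0.03   0.047  0.106]
pin 132 ((440.5249938964844, 232.6732940673828), (11.42258071899414, 11.264463424682617)) [440.1 233.1  73.9]
pin 108 ((433.1837463378906, 183.04737854003906), (11.65389347076416, 10.981820106506348)) [433.3 183.6  48.8]
stand ((437.1800842285156, 207.48696899414062), (100.56661224365234, 50.72430419921875), 81.9048080444336)
tcp [363.2 233.7 254.4] yawY -7.13 tilt 0.4 shift [  8.7  75.2 124.3] turn 0.0187
```

View pics/w2.png

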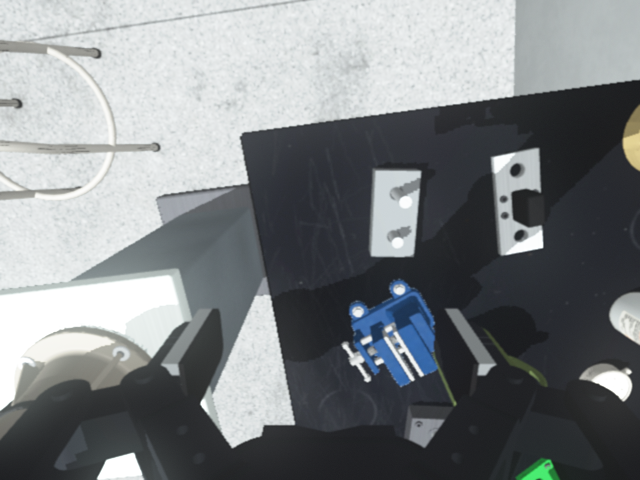

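Wrist view shows the stand pins at (404,202) (long) and (397,242) (short), and the plate at (518,200). It agrees with the external cameras to within 2 mm, so I'll go down onto the long pin.

```bash
python3 -m pendant '[[[3,25,20],0.01],[[6,50,45],0.02],[[8,70,75],0.02],[[8,76,105],0.02],[[8,76,135],0.02],[[8,76,165],0.02],[[8,76,190],0.02],[[8,76,205],0.02],[[8,76,210],0.02],[[8,76,210],0.02]]'
python3 - <<'E'
from h import *
f=grab('wrist');P=cloud(f);save(f,'w3.png');go(439.6,233.2,36,-8.2)
m=(abs(P[...,2]-72)<8)&(abs(P[...,0]-439)<20)&(abs(P[...,1]-234)<20)
if m.sum()>5: print('pin',m.sum(),cv2.minAreaRect(P[m][:,:2].astype(np.float32))[:2],P[m].mean(0).round(1))
E
```

```text
clock: 3.6
ee_pos: [441.5, 221.6, 42.6]
ee_rot: [0.761, 0.649, -0.002, -0.0]
wrist_force: [-0.2, -0.3, 1.6]
opening: 1.002
grasp_force: 0.0
tcp [442.5 222.6  44. ] yawY -9.1 tilt 0.03 shift [10.  -4.5  8. ] turn -0.0158
pin 759 ((440.3326416015625, 232.78982543945312), (11.791770935058594, 12.31303882598877)) [440.7 234.1  72.9]
```

View pics/w3.png

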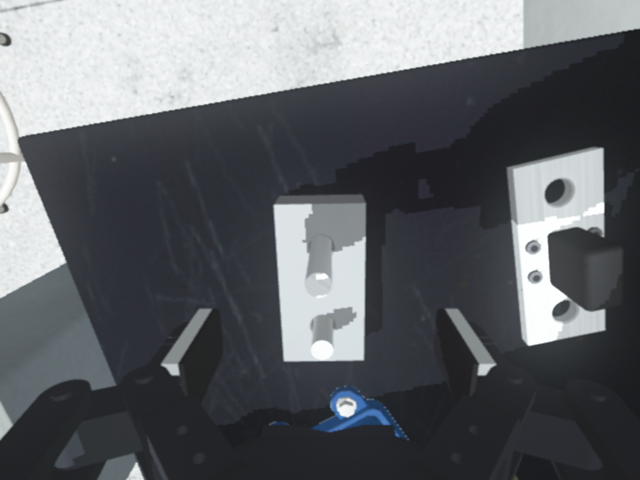

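The view shows the pin top at (320,282), while the TCP line at that height projects to about (326,303). I need about 10 mm more forward and 3 mm to the left.

```bash
python3 -m pendant '[[[5,-2,0],0],[[10,-3.5,0],0],[[10,-3.5,4],0],[[10,-3.5,8],0],[[10,-3.5,8],0],[[10,-3.5,8],0],[[10,-3.5,8],0],[[10,-3.5,8],0],[[10,-3.5,8],0],[[10,-3.5,8],0]]'
python3 - <<'E'
from h import *
for i in range(3):
    f=grab('wrist');P=cloud(f);go(439.6,233.2,36,-8.2)
    m=(abs(P[...,2]-72)<8)&(abs(P[...,0]-439)<20)&(abs(P[...,1]-234)<20)
    if m.sum()>5: print('pin',m.sum(),cv2.minAreaRect(P[m][:,:2].astype(np.float32))[:2],P[m].mean(0).round(1))
    m&=abs(P[...,2]-75)<2.5
    v,u=np.nonzero(m);print('top px',u.mean(),v.mean(),len(u))
E
```

```text
clock: 4.48
ee_pos: [440.4, 233.6, 36.0]
ee_rot: [0.761, 0.649, 0.0, 0.0]
wrist_force: [-0.6, 0.3, 0.2]
opening: 1.004
grasp_force: 0.0
tcp [440.4 233.7  36. ] yawY -9.06 tilt 0.01 shift [-0.6 -0.7  0. ] turn -0.0149
pin 808 ((440.3569030761719, 232.90806579589844), (11.97960376739502, 11.674738883972168)) [440.6 234.3  72.7]
top px 325.50608695652176 315.2591304347826 575
tcp [440.4 233.6  36. ] yawY -9.06 tilt 0.01 shift [-0.6 -0.7 -0. ] turn -0.0149
pin 815 ((440.4770202636719, 233.11322021484375), (12.404655456542969, 11.711710929870605)) [440.6 234.3  72.7]
top px 325.44444444444446 315.23418803418804 585
tcp [440.3 233.6  36. ] yawY -9.06 tilt 0.0 shift [-0.5 -0.7 -0. ] turn -0.0149
pin 814 ((440.2136535644531, 232.92056274414062), (12.296489715576172, 11.986099243164062)) [440.6 234.3  72.6]
top px 325.5483870967742 315.2037351443124 589
```

Settled and well centred. Closing, with holding rows.

```bash
python3 -m pendant '[[[0,0,0],0],[[0,0,0],0],[[0,0,0],0],[[0,0,0],0],[[0,0,0],0],[[0,0,0],0],[[0,0,0],0],[[0,0,0],0],[[0,0,0],0],[[0,0,0],0]]' 1 50
python3 -m pendant '[[[0,0,-5],0],[[0,0,-15],0],[[0,0,-30],0],[[0,0,-50],0],[[0,0,-75],0],[[0,0,-90],0],[[0,0,-100],0],[[0,0,-100],0],[[0,0,-100],0],[[0,0,-100],0]]'
python3 - <<'E'
from h import *
f=grab('wrist');save(f,'w4.png');go(455,-145,136,-10.2)
s=manip.get_state();print(s['opening'],s['grasp_force'])
E
```

```text
clock: 5.47
ee_pos: [440.4, 233.8, 36.1]
ee_rot: [0.761, 0.649, 0.0, 0.0]
wrist_force: [-0.9, -0.5, 1.7]
opening: 0.088
grasp_force: 48.9
clock: 6.3
ee_pos: [439.6, 232.9, 134.9]
ee_rot: [0.761, 0.649, -0.001, -0.0]
wrist_force: [-0.9, 0.4, -0.3]
opening: 0.078
grasp_force: 48.9
tcp [439.4 232.9 134.7] yawY -9.05 tilt 0.15 shift [-370.7   74.8   -0.8] turn 0.0201
0.08502281303249708 48.85433077812195
```

View pics/w4.png

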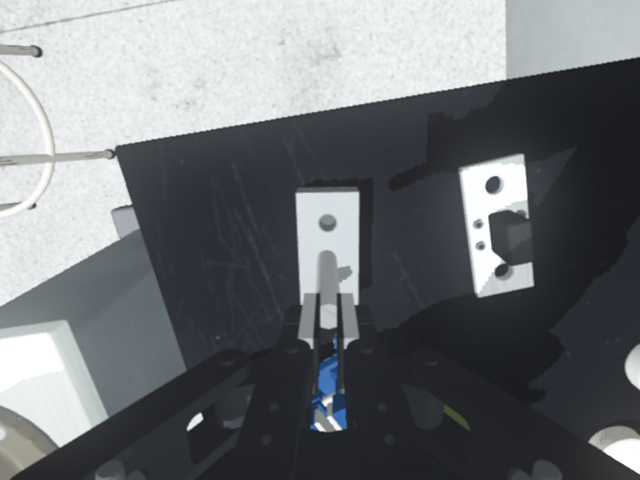

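The pin is held upright between the fingers at about (327,290) and the stand bore is empty at (328,222). Next I'll carry it high over the vise to a spot just short of the bore, so the bore is visible ahead of the fingers.

```bash
python3 -m pendant '[[[0,0,-30],0],[[-20,3.5,-55],0],[[-55,9.5,-60],0],[[-95,16,-60],0],[[-135,23,-60],0],[[-175,30,-60],0],[[-215,37,-60],0],[[-255,44,-60],0],[[-295,50.5,-60],0],[[-335,57.5,-60],0]]'
python3 -m pendant '[[[-36,6,0],0],[[-72,12,0],0.01],[[-105,18,10],0.02],[[-130,22,20],0.02],[[-136,23.5,35],0.02],[[-136,23.5,45],0.02],[[-136,23.5,50],0.02],[[-136,23.5,50],0.02],[[-136,23.5,50],0.02],[[-136,23.5,50],0.02]]'
python3 - <<'E'
from h import *
for i in range(2):
    f=grab('wrist');P=cloud(f);go(455.2,-188.7,120,-10.2)
    m=(P[...,2]>20)&(P[...,2]<30)&(P[...,0]>400)&(P[...,0]<520)&(P[...,1]<-60)&(P[...,1]>-225)
    print(m.sum(),cv2.minAreaRect(P[m][:,:2].astype(np.float32)))
    m=(P[...,2]>70)&(P[...,2]<80)&(P[...,0]>440)&(P[...,0]<500)&(P[...,1]<-80)&(P[...,1]>-130)
    print('pin',m.sum(),cv2.minAreaRect(P[m][:,:2].astype(np.float32)),P[m].mean(0))
save(f,'w5.png');np.save('w5.npy',f['image'])
E
```

```text
clock: 7.18
ee_pos: [443.1, -108.2, 195.0]
ee_rot: [0.761, 0.649, -0.001, -0.001]
wrist_force: [1.7, -0.2, -0.7]
opening: 0.079
grasp_force: 48.9
clock: 8.02
ee_pos: [447.1, -242.9, 146.8]
ee_rot: [0.766, 0.643, 0.0, 0.001]
wrist_force: [-0.4, 0.5, -0.8]
opening: 0.084
grasp_force: 48.9
tcp [ 447.1 -243.2  146.9] yawY -10.07 tilt 0.1 shift [55.1 -1.6 26.9] turn 0.0023
16112 ((462.3262939453125, -149.1744384765625), (130.1658172607422, 70.2444839477539), 79.73617553710938)
pin 359 ((469.32305908203125, -110.21261596679688), (11.476959228515625, 11.455072402954102), 2.429272413253784) [ 469.31223635 -110.4175362    74.1708094 ]
tcp [ 447.1 -243.6  147. ] yawY -10.09 tilt 0.11 shift [55.5 -1.7 26.9] turn 0.0019
16104 ((462.3056640625, -149.39358520507812), (130.21218872070312, 70.1088638305664), 79.7730941772461)
pin 354 ((469.26556396484375, -110.24713134765625), (11.204086303710938, 11.758804321289062), 44.08081817626953) [ 469.27522598 -110.34636365   74.22348192]
```

View pics/w5.png

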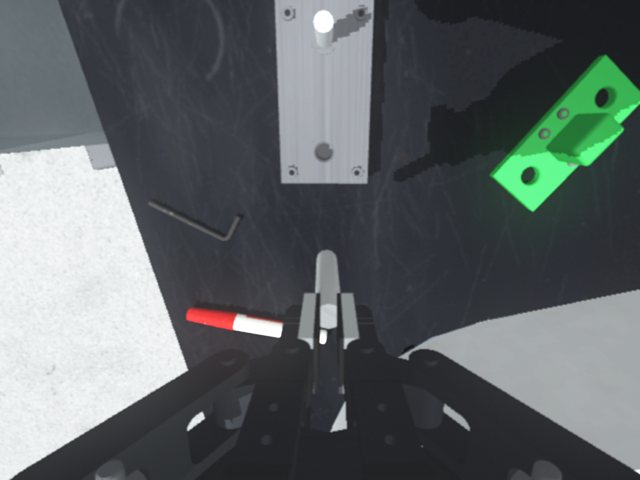

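The view shows the bore at (323,152), the fixed pin top at (323,22), and the held pin with its top at (328,318) and lower end at about (326,255). I'll compute bore minus pin in tool axes.

```bash
cat >> h.py <<'E'
def tool(f,P):
    s=manip.get_state();R=Ro.from_quat(s['ee_rot']).as_matrix();return (P-s['ee_pos'])@R
def held(f):
    T=tool(f,cloud(f));m=(abs(T[...,0])<14)&(abs(T[...,1])<9)&(T[...,2]>-46)&(T[...,2]<45)
    top=m&(T[...,2]<-36); print('held top',top.sum(),cv2.minAreaRect(T[top][:,:2].astype(np.float32))[:2],T[top].mean(0).round(2))
    for a in(-10,0,10,20):
        q=T[m&(abs(T[...,2]-a)<4)];q=q[abs(q[:,1])<6.5]
        if len(q)>8: print(a,len(q),'front x',np.percentile(q[:,0],90).round(1),'y',(q[:,1].min()+q[:,1].max())/2)
E
python3 - <<'E'
from h import *
f=grab('wrist');held(f);gr=cv2.cvtColor(f['image'],cv2.COLOR_RGB2GRAY);P=cloud(f)
x,y=323,152;c=gr[y-16:y+17,x-16:x+17]
b=(c<np.median(c)*0.78).astype(np.uint8);n,l,st,ce=cv2.connectedComponentsWithStats(b);i=1+np.argmax(st[1:,4]);print(st[i],ce[i])
L,t,w,h=st[i][:4];B=ray(f,x-16+L+(w-1)/2,y-16+t+(h-1)/2,25);print('bore',B,'tool',tool(f,B))
m=(abs(P[...,2]-74)<4)&(P[...,0]>440)&(P[...,0]<500)&(P[...,1]<-80)&(P[...,1]>-130)
p=np.array([*cv2.minAreaRect(P[m][:,:2].astype(np.float32))[0],75]);print('fixed',p,'tool',tool(f,p),'dist',np.hypot(*(p-B)[:2]))
E
```

```text
held top 707 ((0.8802976608276367, 0.22481060028076172), (17.533769607543945, 20.375091552734375)) [  3.2    0.91 -40.11]
-10 145 front x 5.3 y 0.7741361768827089
0 127 front x 5.2 y 0.49882912031732385
10 109 front x 5.2 y 0.7325583998797227
20 89 front x 5.2 y 0.6592891694640302
[  8   7  18  18 250] [16.152 15.688]
bore [ 454.59989549 -188.83473604   25.        ] tool [ 55.52686964  -2.26959741 121.80571853]
fixed [ 469.32763672 -110.24542236   75.        ] tool [135.43954426  -1.5035413   71.74011977] dist 79.95740481871711
```

```bash
python3 -m pendant '[[[20,-1,0],0],[[45,-2,0],0],[[56,-2.9,10],0],[[56,-2.9,30],0],[[56,-2.9,55],0],[[56,-2.9,75],0],[[56,-2.9,82],0],[[56,-2.9,82],0],[[56,-2.9,82],0],[[56,-2.9,82],0]]'
python3 - <<'E'
from h import *
f=grab('wrist');held(f);P=cloud(f);go(0,0,0)
m=(abs(P[...,2]-75)<4)&(abs(P[...,0]-469)<15)&(abs(P[...,1]+110)<15)
T=tool(f,P);print('fixed',m.sum(),cv2.minAreaRect(T[m][:,:2].astype(np.float32))[:2],T[m].mean(0))
g=grab('side');Q=cloud(g)
for n,y0,y1,z0,z1 in(('fix',-130,-85,40,73),('held',-215,-165,33,55)):
    m=(Q[...,2]>z0)&(Q[...,2]<z1)&(abs(Q[...,0]-460)<20)&(Q[...,1]>y0)&(Q[...,1]<y1);q=Q[m]
    if len(q): print(n,len(q),'x',q[:,0].min(),q[:,0].max(),'ymax',np.percentile(q[:,1],[50,80,95]),'z',q[:,2].min())
a=cv2.resize(g['image'][170:270,340:470],(520,400),interpolation=cv2.INTER_CUBIC);b=cv2.resize(f['image'],(533,400))
o=np.hstack([a,b]);o=cv2.resize(o,(800,int(400*800/o.shape[1])));cv2.imwrite('pics/c6.png',o[...,::-1])
E
```

```text
clock: 9.0
ee_pos: [454.8, -188.9, 65.5]
ee_rot: [0.767, 0.641, 0.001, 0.001]
wrist_force: [-0.0, -0.1, -0.4]
opening: 0.083
grasp_force: 48.9
held top 718 ((1.6062078475952148, 2.6412038803100586), (17.062131881713867, 24.151470184326172)) [  3.08   0.71 -40.  ]
-10 149 front x 5.1 y 0.6327891692330474
0 131 front x 5.1 y 0.6222520264517648
10 108 front x 4.9 y 0.618007818898616
20 99 front x 4.9 y 0.5656436115060814
tcp [ 454.8 -189.    65.5] yawY -10.2 tilt 0.19 shift [ 105.5 -481.3   63.9] turn None
fixed 594 ((80.46503448486328, 0.35225486755371094), (11.129156112670898, 11.516767501831055)) [80.5219792   0.32971179 -8.89721165]
fix 79 x 461.1146402882521 472.38778129664735 ymax [-104.15650878 -102.77715641 -101.02293616] z 40.626023591996955
held 45 x 446.74857317510975 458.63067593076687 ymax [-185.14709776 -182.65222846 -181.7451756 ] z 35.778256825783785
```

View pics/c6.png

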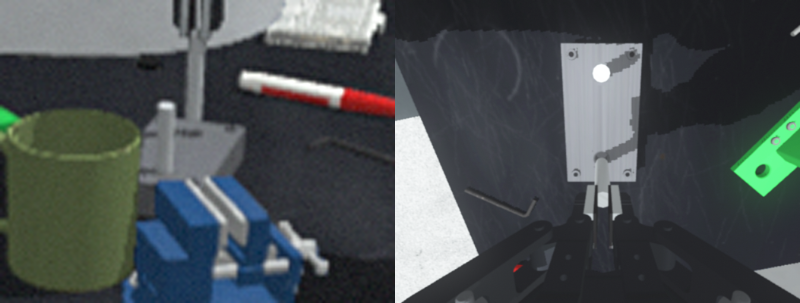

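The side crop and the wrist view both show the pin hovering upright above the bore. Measured from the fixed pin it's about 1.2 mm short along tool x and 0.3 mm off in y. I'll correct that and probe 2 mm into the mouth.

```bash
python3 -m pendant '[[[0.6,-0.3,0],0],[[1.2,-0.3,0],0],[[1.2,-0.3,2],0],[[1.2,-0.3,4],0],[[1.2,-0.3,6],0],[[1.2,-0.3,8],0],[[1.2,-0.3,10],0],[[1.2,-0.3,12],0],[[1.2,-0.3,12.5],0],[[1.2,-0.3,12.5],0]]'
python3 - <<'E'
from h import *
f=grab('wrist');held(f);P=cloud(f);go(0,0,0)
m=(abs(P[...,2]-75)<4)&(abs(P[...,0]-469)<15)&(abs(P[...,1]+110)<15)
T=tool(f,P);print('fixed',m.sum(),cv2.minAreaRect(T[m][:,:2].astype(np.float32))[:2])
print(manip.get_state()['wrist_force'])
E
```

```text
clock: 9.93
ee_pos: [453.3, -187.3, 51.2]
ee_rot: [0.767, 0.642, 0.0, -0.0]
wrist_force: [0.9, -0.0, -1.4]
opening: 0.083
grasp_force: 49.0
held top 719 ((2.279848098754883, 2.6427268981933594), (16.86042022705078, 22.738426208496094)) [  3.09   0.8  -40.04]
-10 139 front x 4.9 y 0.8293645802959797
0 122 front x 5.1 y 0.9162300880674361
10 101 front x 4.9 y 0.9733831120504757
20 95 front x 5.0 y 0.9364255950333309
tcp [ 453.2 -187.3   51.2] yawY -10.19 tilt 0.01 shift [ 104.1 -479.2   51.3] turn None
fixed 704 ((79.1419448852539, 2.017457962036133), (11.349381446838379, 11.407678604125977))
[ 1.74652076  0.83891734 -1.04419244]
```

No contact force, and the pin hasn't slipped in the grip. Its lower end is now at about z=20, so it's inside the bore. Continuing home.

```bash
python3 -m pendant '[[[0,0,2],0],[[0,0,4],0],[[0,0,6],0],[[0,0,8],0],[[0,0,10],0],[[0,0,12],0],[[0,0,13.5],0],[[0,0,14.5],0],[[0,0,15],0],[[0,0,15],0]]'
python3 - <<'E'
from h import *
f=grab('wrist');held(f);go(0,0,0);print(manip.get_state()['wrist_force'])
E
```

```text
clock: 10.82
ee_pos: [453.1, -187.3, 36.3]
ee_rot: [0.767, 0.641, -0.0, -0.0]
wrist_force: [1.6, 0.1, -1.0]
opening: 0.077
grasp_force: 48.9
held top 714 ((-0.24400901794433594, 0.32289695739746094), (17.54117774963379, 22.719482421875)) [  2.88   0.76 -40.03]
-10 135 front x 4.9 y 0.9154272226781734
0 122 front x 5.0 y 0.9303972974054764
10 540 front x 12.7 y -0.14982678005031413
tcp [ 453.1 -187.3   36.3] yawY -10.19 tilt 0.01 shift [ 104.2 -479.1   36.4] turn None
[ 1.46640559  0.78853783 -0.59185419]
```

```bash
python3 -m pendant '[[[0,0,0],0],[[0,0,0],0],[[0,0,0],0],[[0,0,0],0],[[0,0,0],0],[[0,0,0],0],[[0,0,0],0],[[0,0,0],0],[[0,0,0],0],[[0,0,0],0]]' 0
python3 -m pendant '[[[0,0,-5],0],[[0,0,-20],0],[[0,0,-45],0],[[0,0,-70],0],[[0,0,-100],0],[[-15,0,-130],0],[[-30,0,-150],0],[[-40,0,-160],0],[[-40,0,-160],0],[[-40,0,-160],0]]'
python3 - <<'E'
from h import *
f=grab('wrist');P=cloud(f);save(f,'w7.png')
for n,x,y in(('fix',469,-110),('long',454,-188)):
    m=(abs(P[...,2]-75)<6)&(abs(P[...,0]-x)<20)&(abs(P[...,1]-y)<20)
    print(n,m.sum(),cv2.minAreaRect(P[m][:,:2].astype(np.float32))[:2],np.median(P[m],0))
m=(P[...,2]>20)&(P[...,2]<30)&(P[...,0]>400)&(P[...,0]<520)&(P[...,1]<-60)&(P[...,1]>-225)
print(cv2.minAreaRect(P[m][:,:2].astype(np.float32)));go(582,200,200,3.8)
E
```

```text
clock: 11.7
ee_pos: [453.2, -187.3, 36.4]
ee_rot: [0.767, 0.641, -0.0, -0.0]
wrist_force: [-0.6, -0.2, -0.1]
opening: 1.001
grasp_force: 0.0
clock: 12.53
ee_pos: [445.7, -226.8, 195.9]
ee_rot: [0.768, 0.641, 0.0, -0.001]
wrist_force: [-0.6, 0.6, -0.8]
opening: 1.003
grasp_force: 0.0
fix 231 ((469.36767578125, -110.1788330078125), (11.487858772277832, 11.562167167663574)) [ 469.29312607 -110.30598403   74.16933918]
long 178 ((454.56298828125, -188.5294189453125), (11.40896224975586, 11.280099868774414)) [ 454.63252478 -188.35172497   74.37734233]
((462.4574279785156, -149.20794677734375), (129.60964965820312, 70.1985855102539), 79.83965301513672)
tcp [ 445.2 -225.6  195.1] yawY -10.18 tilt 0.18 shift [443.1  59.4  -4.4] turn -0.244
```

View pics/w7.png

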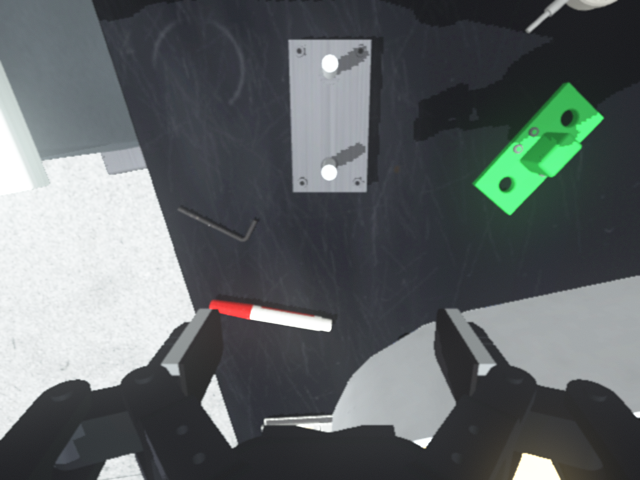

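Both jig pins show equal tops (74.2 and 74.4 mm) at (330,63) and (329,172), so the long pin is home and released. On to the plate.

```bash
python3 -m pendant '[[[36,6,0],-0.03],[[74,12,0],-0.06],[[112,18,0],-0.09],[[150,25,0],-0.12],[[188,31,0],-0.15],[[226,37,0],-0.18],[[264,43,0],-0.21],[[302,50,0],-0.244],[[340,56,0],-0.244],[[378,62,0],-0.244]]'
python3 -m pendant '[[[0,0,10],0],[[0,0,20],0],[[0,0,30],0],[[0,0,40],0],[[0,0,40],0],[[0,0,40],0],[[0,0,40],0],[[0,0,40],0],[[0,0,40],0],[[0,0,40],0]]'
python3 - <<'E'
from h import *
f=grab('wrist');P=cloud(f);save(f,'w8.png')
m=(abs(P[...,2]-46)<5)&(abs(P[...,0]-583)<30)&(abs(P[...,1]-200)<35)
r=cv2.minAreaRect(P[m][:,:2].astype(np.float32));print('grip',m.sum(),r,np.median(P[m],0))
m=(abs(P[...,2]-8)<5)&(abs(P[...,0]-583)<45)&(abs(P[...,1]-200)<75);print('plate',m.sum(),cv2.minAreaRect(P[m][:,:2].astype(np.float32)),np.median(P[m],0))
T=tool(f,P);m=(abs(P[...,2]-46)<5)&(abs(P[...,0]-583)<30)&(abs(P[...,1]-200)<35);print(cv2.minAreaRect(T[m][:,:2].astype(np.float32)))
go(582.5,200,100,3.8)
E
```

```text
clock: 13.42
ee_pos: [572.4, 137.2, 194.1]
ee_rot: [0.682, 0.731, -0.002, -0.001]
wrist_force: [1.1, -0.2, 0.1]
opening: 1.002
grasp_force: 0.0
clock: 14.25
ee_pos: [574.4, 134.3, 157.1]
ee_rot: [0.684, 0.73, 0.001, 0.0]
wrist_force: [-0.5, -0.3, -0.4]
opening: 0.996
grasp_force: 0.0
grip 1249 ((584.8644409179688, 198.25802612304688), (19.571887969970703, 35.7623176574707), 4.368499279022217) [584.6248568  198.76017319  45.19361263]
plate 6662 ((584.9768676757812, 198.29078674316406), (50.047428131103516, 120.55704498291016), 4.5266804695129395) [583.4267734  207.74375765   7.48189596]
((63.06849670410156, 14.618295669555664), (19.569913864135742, 35.76243209838867), 89.40131378173828)
tcp [574.3 134.3 157. ] yawY 3.77 tilt 0.06 shift [65.  12.4 57. ] turn -0.0005
```

```bash
python3 -m pendant '[[[25,5,0],-0.009],[[50,10,15],-0.009],[[64.4,13.2,40],-0.009],[[64.4,13.2,70],-0.009],[[64.4,13.2,100],-0.009],[[64.4,13.2,125],-0.009],[[64.4,13.2,138],-0.009],[[64.4,13.2,142],-0.009],[[64.4,13.2,142],-0.009],[[64.4,13.2,142],-0.009]]'
python3 -m pendant '[[[0,0,0],0],[[0,0,0],0],[[0,0,0],0],[[0,0,0],0],[[0,0,0],0],[[0,0,0],0],[[0,0,0],0],[[0,0,0],0],[[0,0,0],0],[[0,0,0],0]]'
python3 - <<'E'
from h import *
f=grab('wrist');P=cloud(f);save(f,'w9.png');T=tool(f,P)
m=(abs(P[...,2]-46)<5)&(abs(P[...,0]-583)<30)&(abs(P[...,1]-200)<35);print(cv2.minAreaRect(T[m][:,:2].astype(np.float32)))
m=(abs(P[...,2]-8)<5)&(abs(P[...,0]-583)<45)&(abs(P[...,1]-200)<75);print('plate',m.sum(),cv2.minAreaRect(T[m][:,:2].astype(np.float32)))
go(583.3,199.5,14,4.3)
E
```

```text
clock: 15.13
ee_pos: [584.1, 200.2, 16.0]
ee_rot: [0.68, 0.733, 0.001, 0.0]
wrist_force: [0.0, 0.4, -0.2]
opening: 1.001
grasp_force: 0.0
clock: 15.97
ee_pos: [582.9, 199.5, 14.4]
ee_rot: [0.68, 0.733, -0.0, -0.0]
wrist_force: [-1.5, -0.3, 0.0]
opening: 0.997
grasp_force: 0.0
((-0.8199996948242188, 1.8285636901855469), (36.39580154418945, 19.932697296142578), 0.3070138394832611)
plate 14348 ((-1.4591789245605469, 1.9273204803466797), (50.299320220947266, 120.86673736572266), 89.80562591552734)
tcp [582.9 199.5  14.4] yawY 4.3 tilt 0.01 shift [-0.   0.4  0.4] turn 0.0
```

View pics/w9.png

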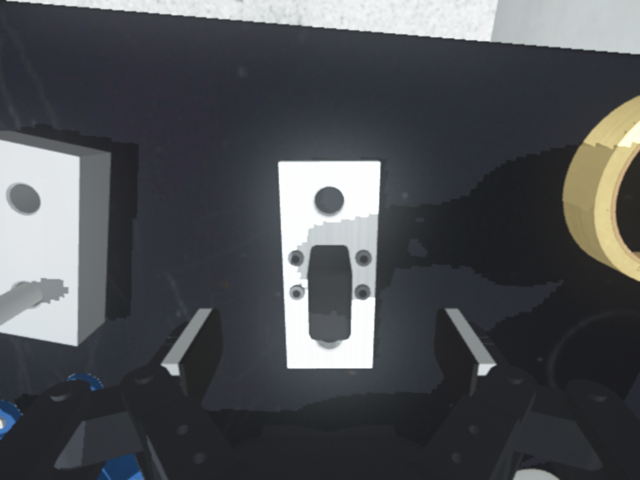

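The plate is centred between the fingers, with its grip block at (330,290). Gripping and lifting straight up.

```bash
python3 -m pendant '[[[0,0,0],0],[[0,0,0],0],[[0,0,0],0],[[0,0,0],0],[[0,0,0],0],[[0,0,0],0],[[0,0,0],0],[[0,0,0],0],[[0,0,0],0],[[0,0,0],0]]' 1 100
python3 -m pendant '[[[0,0,-5],0],[[0,0,-15],0],[[0,0,-30],0],[[0,0,-50],0],[[0,0,-75],0],[[0,0,-105],0],[[0,0,-130],0],[[0,0,-150],0],[[0,0,-160],0],[[0,0,-160],0]]'
python3 - <<'E'
from h import *
f=grab('wrist');P=cloud(f);T=tool(f,P);s=manip.get_state();print(s['opening'],s['grasp_force'])
z0=P[...,2]
m=(abs(T[...,2]-6)<6)&(abs(T[...,0])<75)&(abs(T[...,1])<45);p=T[m]
print('plate',m.sum(),cv2.minAreaRect(p[:,:2].astype(np.float32)),np.median(p,0))
A=np.c_[p[:,:2],np.ones(len(p))];print('tilt slopes',np.linalg.lstsq(A,p[:,2],rcond=None)[0])
go(460.3,-148,175,-10.2)
E
```

```text
clock: 16.85
ee_pos: [583.0, 199.5, 14.5]
ee_rot: [0.68, 0.733, 0.0, 0.0]
wrist_force: [-0.0, 0.3, -0.9]
opening: -0.003
grasp_force: 0.0
clock: 17.68
ee_pos: [584.5, 200.9, 178.2]
ee_rot: [0.68, 0.733, 0.003, 0.001]
wrist_force: [0.2, -0.7, -0.1]
opening: 0.004
grasp_force: 0.0
0.0020927651958155603 0.0
plate 0 ((0.0, 0.0), (0.0, 0.0), 0.0) [nan nan nan]
tilt slopes [0. 0. 0.]
tcp [583.5 200.1 175.8] yawY 4.31 tilt 0.15 shift [-3.378e+02 -1.490e+02  2.000e-01] turn 0.2532
  return _methods._mean(a, axis=axis, dtype=dtype,
  ret = um.true_divide(
```

The gripper shut completely without meeting the block, so something went wrong. Looking.

Run:
```python
from h import *
f=grab('wrist');P=cloud(f);g=grab('side');go(0,0,0)
a=f['image'];b=cv2.resize(g['image'][180:360,240:440],(533,480),interpolation=cv2.INTER_CUBIC)
o=np.hstack([a,b]);o=cv2.resize(o,(800,int(480*800/o.shape[1])));cv2.imwrite('pics/c10.png',o[...,::-1])
Q=cloud(grab('top'))
for n,S in(('w',P),('top',Q)):
    m=(abs(S[...,2]-46)<6)&(abs(S[...,0]-583)<60)&(abs(S[...,1]-200)<80)
    print(n,m.sum(),S[m].mean(0) if m.any() else '', cv2.minAreaRect(S[m][:,:2].astype(np.float32)) if m.any() else '')
    m=(abs(S[...,2]-8)<5)&(abs(S[...,0]-583)<60)&(abs(S[...,1]-200)<80)
    print(m.sum(),cv2.minAreaRect(S[m][:,:2].astype(np.float32)) if m.any() else '')
```

```text
tcp [582.2 198.9 173.1] yawY 4.31 tilt 0.14 shift [-154.4 -595.2  174.5] turn None
w 925 [584.88019437 199.42377913  45.06595109] ((584.8589477539062, 198.5914306640625), (19.4174747467041, 35.84699630737305), 4.653567314147949)
4954 ((585.0589599609375, 198.28366088867188), (50.041107177734375, 120.12045288085938), 4.489527225494385)
top 113 [583.88524003 195.73656267  46.97639651] ((583.0006713867188, 198.3188018798828), (20.196277618408203, 33.929603576660156), 7.687859535217285)
719 ((582.7711791992188, 171.97254943847656), (102.57158660888672, 119.35874938964844), 89.99649810791016)
```

View pics/c10.png

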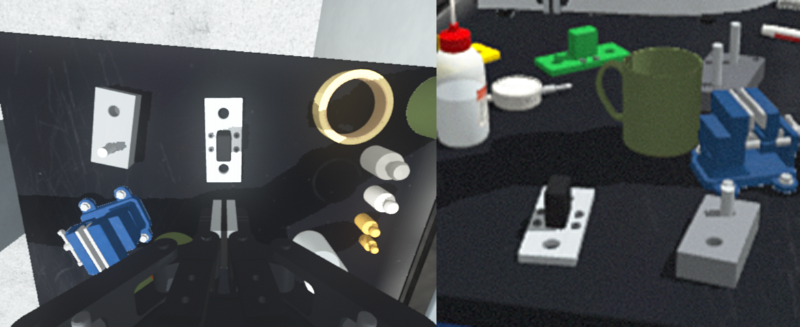

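The plate is untouched at (223,145), with the same pose as before. All three cameras and the description agree on it, so I'll retry with a staged, gentler closing and look partway.

```bash
python3 -m pendant '[[[0,0.3,0],0],[[0,0.3,0],0],[[0,0.3,0],0],[[0,0.3,30],0],[[0,0.3,70],0],[[0,0.3,105],0],[[0,0.3,135],0],[[0,0.3,155],0],[[0,0.3,160],0],[[0,0.3,160],0]]' 0
python3 -m pendant '[[[0,0,0],0],[[0,0,0],0],[[0,0,0],0],[[0,0,0],0],[[0,0,0],0],[[0,0,0],0],[[0,0,0],0],[[0,0,0],0],[[0,0,0],0],[[0,0,0],0]]' 0.65 40
python3 - <<'E'
from h import *
f=grab('wrist');P=cloud(f);save(f,'w11.png');T=tool(f,P)
m=(abs(P[...,2]-46)<5)&(abs(P[...,0]-583)<30)&(abs(P[...,1]-200)<35)&(abs(T[...,1]-1)<13);print(cv2.minAreaRect(T[m][:,:2].astype(np.float32)))
go(583.3,199.5,14,4.3);s=manip.get_state();print(s['opening'],s['grasp_force'])
E
```

```text
clock: 18.72
ee_pos: [581.7, 198.7, 12.4]
ee_rot: [0.68, 0.733, -0.002, -0.001]
wrist_force: [-0.1, -0.9, 1.6]
opening: 0.995
grasp_force: 0.0
clock: 19.55
ee_pos: [583.2, 199.5, 14.4]
ee_rot: [0.68, 0.733, -0.0, -0.0]
wrist_force: [1.1, -0.4, 0.3]
opening: 0.35
grasp_force: 0.0
((-0.8147087097167969, 1.428889274597168), (19.959205627441406, 36.47364044189453), 89.27892303466797)
tcp [583.2 199.5  14.4] yawY 4.3 tilt 0.0 shift [0.  0.1 0.4] turn 0.0
0.35004722609412875 0.0
```

View pics/w11.png

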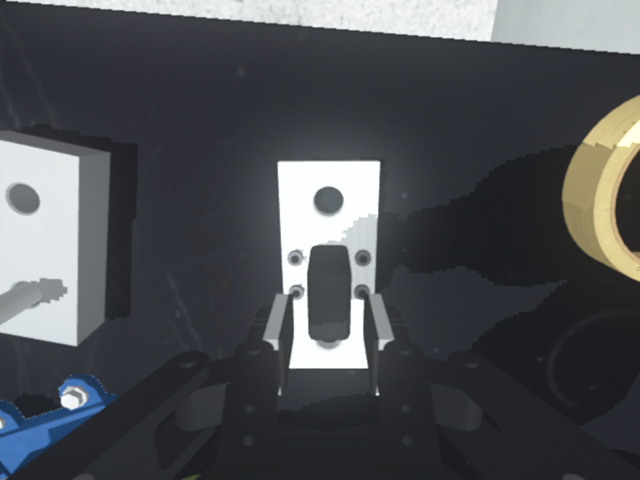

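This shows the half-closed pads at (277,320) and (380,320), straddling the block at (330,290). I count 13 pictures viewed, over the limit of 10, so I'll view no more and work from numbers only. Closing now.

```bash
python3 -m pendant '[[[0,0,0],0],[[0,0,0],0],[[0,0,0],0],[[0,0,0],0],[[0,0,0],0],[[0,0,0],0],[[0,0,0],0],[[0,0,0],0],[[0,0,0],0],[[0,0,0],0]]' 0.8 40
python3 - <<'E'
from h import *
f=grab('wrist');P=cloud(f);T=tool(f,P)
m=(abs(P[...,2]-46)<5)&(abs(P[...,0]-583)<30)&(abs(P[...,1]-200)<35)&(abs(T[...,1]-1)<13);print(cv2.minAreaRect(T[m][:,:2].astype(np.float32)))
m=(abs(P[...,2]-8)<5)&(abs(P[...,0]-583)<45)&(abs(P[...,1]-200)<75);print('plate',m.sum(),cv2.minAreaRect(T[m][:,:2].astype(np.float32)))
E
```

```text
clock: 20.43
ee_pos: [583.2, 199.5, 14.5]
ee_rot: [0.68, 0.733, -0.0, 0.0]
wrist_force: [0.2, -0.6, 0.0]
opening: 0.2
grasp_force: 0.0
((-0.6037483215332031, 1.4589004516601562), (19.722211837768555, 36.32838439941406), 89.58623504638672)
plate 11190 ((-1.59649658203125, 1.478036880493164), (50.21717071533203, 121.134521484375), 89.7431640625)
```

```bash
python3 -m pendant '[[[0,0,0],0],[[0,0,0],0],[[0,0,0],0],[[0,0,0],0],[[0,0,0],0],[[0,0,0],0],[[0,0,0],0],[[0,0,0],0],[[0,0,0],0],[[0,0,0],0]]' 0.9 40
python3 - <<'E'
from h import *
f=grab('wrist');P=cloud(f);T=tool(f,P)
m=(abs(P[...,2]-46)<5)&(abs(P[...,0]-583)<30)&(abs(P[...,1]-200)<35)&(abs(T[...,1]-1)<13);print(cv2.minAreaRect(T[m][:,:2].astype(np.float32)))
m=(abs(P[...,2]-8)<5)&(abs(P[...,0]-583)<45)&(abs(P[...,1]-200)<75);print('plate',m.sum(),cv2.minAreaRect(T[m][:,:2].astype(np.float32)))
# pads: points near the grasp height, each side
for a in(-30,-25,-20,-15,-10):
    q=T[(abs(T[...,2]-a)<2.5)&(abs(T[...,0])<15)&(abs(T[...,1])<30)]
    if len(q): print(a,len(q),np.percentile(q[:,1],[2,25,50,75,98]).round(1))
E
```

```text
clock: 21.32
ee_pos: [583.2, 199.5, 14.4]
ee_rot: [0.68, 0.733, -0.0, -0.0]
wrist_force: [0.9, -0.7, -0.2]
opening: 0.102
grasp_force: 0.0
((-0.8737411499023438, 1.3158140182495117), (36.36701202392578, 19.67593002319336), 0.42542773485183716)
plate 10889 ((-1.3148612976074219, 1.452239990234375), (50.251522064208984, 120.74014282226562), 89.73798370361328)
-30 1675 [-7.8 -1.8  1.4  4.4 10.5]
-25 9 [-8.5 -8.4 11.1 11.2 11.3]
-20 6 [-8.3 -3.4 11.  11.1 11.2]
-15 5 [-8.5 -8.5 10.9 11.  11.4]
-10 5 [-8.3 -8.2 11.1 11.2 11.3]
```

No contact even at 13 mm. I'll check from depth where the pads really are relative to the block.

Run:
```python
from h import *
f=grab('wrist');P=cloud(f);T=tool(f,P)
for v in range(270,420,12):
    r=[]
    for u in range(268,396,12):
        t=T[v,u];r.append('(%d,%d,%d)'%tuple(t) if np.isfinite(t).all() else '-')
    print(v,*r)
print(f['image'][270:420:12,268:396:12].mean(-1).astype(int))
```

```text
270 (-2,-33,15) (-1,-25,14) (1,-18,6) (1,-12,7) (16,-4,-29) (16,0,-30) (16,6,-29) (1,13,6) (1,20,6) (-2,28,15) (-1,34,14)
282 (-9,-33,14) (-9,-26,14) (-5,-18,5) (-6,-12,7) (11,-4,-30) (11,0,-30) (11,6,-31) (-5,14,6) (-5,20,7) (-9,28,14) (-9,35,14)
294 (-16,-33,14) (-16,-26,14) (-11,-18,4) (10,-8,-40) (9,-4,-38) (5,0,-31) (10,5,-40) (10,10,-41) (-11,20,4) (-16,28,14) (-16,35,14)
306 (-24,-33,14) (-24,-27,15) (6,-13,-43) (10,-8,-50) (9,-3,-50) (0,0,-31) (10,5,-50) (10,10,-50) (6,15,-42) (-24,28,13) (-24,35,14)
318 (-31,-34,13) (-32,-27,14) (5,-12,-51) (10,-7,-59) (10,-3,-60) (-6,1,-31) (8,5,-56) (9,9,-59) (5,14,-52) (-32,29,14) (-32,36,14)
330 (-40,-34,14) (6,-16,-61) - (10,-7,-67) (9,-3,-67) (-12,1,-30) (4,5,-57) (10,9,-67) (6,13,-61) (6,18,-61) (-40,36,14)
342 (-48,-35,14) (10,-14,-75) (12,-10,-77) (11,-6,-77) (5,-3,-68) (-48,1,14) (0,5,-58) (10,8,-75) (12,12,-78) (11,16,-76) (-48,37,14)
354 (11,-17,-82) (10,-13,-81) (10,-9,-82) (11,-6,-82) (2,-3,-70) (-51,1,6) (-3,5,-61) (10,8,-82) (11,11,-83) (10,15,-82) (11,19,-82)
366 (11,-16,-88) (10,-12,-88) (10,-9,-87) (11,-5,-89) (-1,-3,-71) 
[... 533 characters left out ...]
8) (-103,-6,15) (-102,1,14) (-102,8,14) (-8,8,-86) (15,9,-111) (16,11,-112) (16,14,-112)
[[ 72  74 254 254  75  72  70 207 207  74  52]
 [ 67  71 254 254  71  71  72 203 205  54  47]
 [ 65  74 111 154  62  66  58 152  59  48  59]
 [ 62  66  57 152  58  59  55 150  51  44  56]
 [ 60  64  61 150  54  56  50 148  59  44  56]
 [ 60  51  51 148  52  71  49 148  50  48  54]
 [ 58  47  50 100  50  93  47 118  49  47  53]
 [ 44  46  47  51  70 253  77  50  48  45  43]
 [ 42  43  47  47 111 255 127  48  46  45  43]
 [ 41  42  44  46  55  56  55  46  45  43  42]
 [ 41  41  42  48  57  55  55  44  42  42  40]
 [ 39  41  42  50  41  37  38  44  42  41  40]
 [ 38  41  40  42  36  37  35  41  39  39  39]]
```

Depth shows the fingertips ending around tool z ≈ -36, about 36 mm behind the reported TCP. That would put them above the 46 mm block. I'll confirm with the side camera.

Run:
```python
from h import *
g=grab('side');Q=cloud(g);go(0,0,0)
m=(abs(Q[...,0]-583)<45)&(abs(Q[...,1]-205)<35)&(Q[...,2]>2)
q=Q[m]
for z in range(4,110,4):
    s=q[abs(q[:,2]-z)<2]
    if len(s): print(z,len(s),'x',np.percentile(s[:,0],[1,50,99]).round(),'y',np.percentile(s[:,1],[10,50,90]).round())
v,u=np.nonzero(m&(abs(Q[...,0]-583)<12));print(u.min(),u.max(),v.min(),v.max())
print(g['image'][240:300:3,300:326:3].mean(-1).astype(int))
```

```text
tcp [583.2 199.5  14.4] yawY 4.3 tilt 0.0 shift [-155.2 -596.6   14.5] turn None
4 54 x [541. 575. 627.] y [188. 227. 236.]
8 409 x [556. 575. 608.] y [182. 219. 234.]
12 98 x [558. 579. 607.] y [188. 209. 217.]
16 32 x [572. 578. 590.] y [195. 216. 218.]
20 35 x [572. 579. 590.] y [204. 217. 218.]
24 26 x [572. 578. 591.] y [199. 216. 218.]
28 33 x [571. 579. 591.] y [204. 216. 218.]
32 34 x [571. 577. 591.] y [204. 216. 218.]
36 31 x [572. 580. 591.] y [203. 216. 218.]
40 31 x [571. 577. 590.] y [205. 216. 218.]
44 57 x [572. 580. 591.] y [197. 214. 218.]
48 59 x [573. 583. 590.] y [192. 205. 215.]
52 14 x [571. 581. 592.] y [199. 208. 210.]
56 23 x [568. 586. 597.] y [201. 208. 212.]
60 48 x [565. 586. 599.] y [204. 208. 211.]
64 42 x [564. 581. 599.] y [197. 206. 211.]
68 41 x [564. 586. 599.] y [202. 207. 211.]
72 47 x [564. 576. 599.] y [203. 206. 211.]
76 43 x [564. 586. 599.] y [202. 207. 211.]
80 43 x [564. 586. 599.] y [196. 207. 211.]
84 49 x [564. 586. 599.] y [201. 208. 211.]
88 39 x [564. 587. 599.] y [198. 207. 211.]
92 41 x [561. 574. 603.] y [204. 211. 212.]
96 67 x 
[... 268 characters left out ...]
 33  35  39  32  35  36  41  43  39]
 [ 36  38  42  41  30  35  52  48  37]
 [ 36  28  31  40  37  37  42  35  31]
 [ 38  48  21  39  39  40  35  35  40]
 [ 32  33  26  35  38  35  34  26  30]
 [138  30  23 136  50  33  23  27  29]
 [123  28  23 131  56  38  27  21  18]
 [118  22  17 131  63  42  26  26  25]
 [128  24  25 132  70  41  30  24  30]
 [123  23  24 133  71  35  32  27  29]
 [134  23  38 132  71  35  28  32  29]
 [132  20  32 111 107  34  38  30  48]
 [ 99  35  29  35  43  55  46  39  32]
 [ 43  33  22  34  32 241 231 238 236]
 [ 19  26  28  29  29 182 228 231 230]
 [ 16  24  23  32  31 236 229 229 221]
 [ 30  29  30  22  31 235 234 229 164]
 [ 25  22  32  28  44 225  74 187  99]]
```

Confirmed: the fingertips are at z≈53 while the reported TCP is 14, so the real tips are about 38 mm above the reported TCP. The long pin was gripped near its top end. I'll open partway, go 34 mm lower and grip.

```bash
python3 -m pendant '[[[0,0,0],0],[[0,0,0],0],[[0,0,0],0],[[0,0,0],0],[[0,0,6],0],[[0,0,13],0],[[0,0,20],0],[[0,0,27],0],[[0,0,32],0],[[0,0,34],0]]' 0.45 80
python3 -m pendant '[[[0,0,0],0],[[0,0,0],0],[[0,0,0],0],[[0,0,0],0],[[0,0,0],0],[[0,0,0],0],[[0,0,0],0],[[0,0,0],0],[[0,0,0],0],[[0,0,0],0]]' 1 80
```

```text
clock: 22.3
ee_pos: [582.3, 199.0, -21.2]
ee_rot: [0.68, 0.733, -0.001, -0.001]
wrist_force: [-0.1, 0.2, 0.6]
opening: 0.549
grasp_force: 0.0
clock: 23.13
ee_pos: [583.6, 199.7, -19.2]
ee_rot: [0.68, 0.733, 0.0, 0.0]
wrist_force: [0.8, 0.3, -0.3]
opening: 0.221
grasp_force: 78.8
```

Gripped at 79 N. Lifting.

```bash
python3 -m pendant '[[[0,0,-4],0],[[0,0,-12],0],[[0,0,-25],0],[[0,0,-45],0],[[0,0,-70],0],[[0,0,-100],0],[[0,0,-130],0],[[0,0,-150],0],[[0,0,-155],0],[[0,0,-155],0]]'
python3 - <<'E'
from h import *
f=grab('wrist');T=tool(f,cloud(f));s=manip.get_state();print(s['opening'],s['grasp_force'],s['wrist_force'].round(1))
m=(T[...,2]<-20)&(T[...,2]>-36)
m=(abs(T[...,2]+27.5)<6)&(abs(T[...,0])<75)&(abs(T[...,1])<45)
m&=(abs(T[...,2]-np.median(T[m][:,2]))<3);p=T[m]
m2=p[:,0]>20
print('tilt',np.linalg.lstsq(np.c_[p[m2][:,:2],np.ones(m2.sum())],p[m2][:,2],rcond=None)[0]);print(len(p),cv2.minAreaRect(p[:,:2].astype(np.float32)),np.median(p,0))
go(460.3,-148,140,-10.2)
E
```

```text
clock: 23.97
ee_pos: [584.2, 200.5, 138.0]
ee_rot: [0.68, 0.733, 0.002, 0.001]
wrist_force: [0.2, -0.3, -4.4]
opening: 0.223
grasp_force: 78.6
0.21585503839833076 78.6091661453247 [ 0.5 -0.5 -4.5]
tilt [ 1.21361797e-03 -3.30040658e-03 -2.89614822e+01]
13607 ((-0.6281356811523438, 2.3836402893066406), (50.40249252319336, 121.19859313964844), 89.59007263183594) [ 32.17548748   2.10039693 -28.96200018]
tcp [583.  199.4 135.7] yawY 4.31 tilt 0.03 shift [-337.2 -148.5   -4.2] turn 0.2533
```

The plate is level in the grip, with its underside about 21 mm above the reported TCP, at z≈156. Carrying it over the mug to the jig.

```bash
python3 -m pendant '[[[-25,-11,0],0.02],[[-60,-26.5,0],0.05],[[-97,-43,0],0.08],[[-134,-59,0],0.11],[[-171,-75.5,0],0.14],[[-208,-92,0],0.17],[[-245,-108,0],0.2],[[-280,-124,0],0.23],[[-315,-139,0],0.26],[[-337.5,-149,0],0.26]]'
python3 -m pendant '[[[0,0,0],0],[[0,0,0],0],[[0,0,0],0],[[0,0,0],0],[[0,0,0],0],[[0,0,0],0],[[0,0,0],0],[[0,0,0],0],[[0,0,0],0],[[0,0,0],0]]'
cat > m.py <<'E'
from h import *
f=grab('wrist');P=cloud(f);T=tool(f,P);s=manip.get_state();print(s['opening'],s['grasp_force'],s['clock'])
m=(abs(T[...,2]+29)<3.5)&(abs(T[...,0])<75)&(abs(T[...,1])<45);p=P[m]
print('plate wrist',m.sum(),cv2.minAreaRect(p[:,:2].astype(np.float32)),np.median(p,0))
m2=(T[...,0]>20)&m;p=P[m2];print('slopes',np.linalg.lstsq(np.c_[p[:,:2],np.ones(len(p))],p[:,2],rcond=None)[0][:2])
for c in('side','top'):
    Q=cloud(grab(c));z=s['ee_pos'][2]+29
    for n,za,zb in(('plate',z-4,z+4),('base',20,30),):
        q=Q[(Q[...,2]>za)&(Q[...,2]<zb)&(abs(Q[...,0]-460)<48)&(abs(Q[...,1]+148)<75)]
        if len(q)>5: print(c,n,len(q),cv2.minAreaRect(q[:,:2].astype(np.float32)),q.min(0).round(1),q.max(0).round(1))
go(459.75,-148.3,65,-10.6)
E
python3 m.py
```

```text
clock: 24.85
ee_pos: [455.6, -153.4, 133.0]
ee_rot: [0.771, 0.636, -0.003, -0.001]
wrist_force: [-0.7, -1.6, -3.8]
opening: 0.216
grasp_force: 79.1
clock: 25.68
ee_pos: [460.1, -148.1, 135.5]
ee_rot: [0.769, 0.639, -0.0, 0.0]
wrist_force: [-0.0, -0.4, -3.3]
opening: 0.221
grasp_force: 79.1
0.21653255386232736 79.08122062683105 25.7333
plate wrist 13612 ((461.1273498535156, -149.6173095703125), (121.00193786621094, 50.21015548706055), 79.47831726074219) [ 464.84160083 -118.49902234  162.27243886]
slopes [0.0006752  0.00068607]
side plate 312 ((458.7131042480469, -145.64840698242188), (120.90337371826172, 51.338775634765625), 78.9810791015625) [ 423.7 -201.7  160.6] [493.4 -82.8 168.3]
side base 499 ((454.5995178222656, -148.45689392089844), (133.84909057617188, 71.31196594238281), 85.41419219970703) [ 414.5 -214.1   20. ] [488.  -82.5  30. ]
top plate 565 ((465.53753662109375, -114.47297668457031), (53.617671966552734, 50.02210235595703), 79.3069076538086) [ 436.  -145.1  160.5] [493.9 -84.7 168.4]
top base 490 ((463.7674560546875, -128.4478302001953), (92.0060043334961, 69.94163513183594), 79.54035949707031) [ 422.2 -179.6   20.3] [505.8 -78.5  30. ]
tcp [ 460.  -148.3  135.5] yawY -10.6 tilt 0.01 shift [-0.  -0.3 70.5] turn -0.0
```

Plate correction relative to the jig is about 1.1 mm in tool y and -0.007 rad. Descending gently to bring the underside to about 86 mm.

```bash
python3 -m pendant '[[[0,1.1,4],-0.007],[[0,1.1,10],-0.007],[[0,1.1,18],-0.007],[[0,1.1,26],-0.007],[[0,1.1,34],-0.007],[[0,1.1,40],-0.007],[[0,1.1,45],-0.007],[[0,1.1,48],-0.007],[[0,1.1,48],-0.007],[[0,1.1,48],-0.007]]'
python3 -m pendant '[[[0,0,2],0],[[0,0,5],0],[[0,0,8],0],[[0,0,11],0],[[0,0,14],0],[[0,0,17],0],[[0,0,19],0],[[0,0,20],0],[[0,0,20.5],0],[[0,0,20.5],0]]'
python3 -m pendant '[[[0,0,0],0],[[0,0,0],0],[[0,0,0],0],[[0,0,0],0],[[0,0,0],0],[[0,0,0],0],[[0,0,0],0],[[0,0,0],0],[[0,0,0],0],[[0,0,0],0]]'
cat >> m.py <<'E'
Q=cloud(grab('side'));q=Q[(abs(Q[...,0]-460)<48)&(abs(Q[...,1]+148)<75)&(Q[...,2]>z-5)&(Q[...,2]<z+5)];print('side plate top z',np.median(q[:,2]))
E
python3 m.py
```

```text
clock: 26.67
ee_pos: [461.1, -148.4, 87.4]
ee_rot: [0.767, 0.642, 0.0, -0.0]
wrist_force: [0.6, 0.2, -4.2]
opening: 0.22
grasp_force: 79.1
clock: 27.5
ee_pos: [461.1, -148.4, 66.9]
ee_rot: [0.767, 0.642, 0.0, -0.0]
wrist_force: [-0.1, -0.2, -5.0]
opening: 0.216
grasp_force: 79.1
clock: 28.33
ee_pos: [461.0, -148.4, 66.9]
ee_rot: [0.767, 0.641, -0.0, -0.0]
wrist_force: [1.1, -0.1, -4.0]
opening: 0.219
grasp_force: 79.1
0.21725613961359513 79.0792465209961 28.3833
plate wrist 13632 ((462.1581115722656, -149.92428588867188), (120.99491882324219, 50.22822570800781), 80.06180572509766) [ 465.66634282 -118.77633355   93.74433491]
slopes [ 0.00043919 -0.00046205]
side plate 336 ((459.9669189453125, -145.41763305664062), (120.77545166015625, 50.78296661376953), 80.00558471679688) [ 425.4 -201.3   92. ] [494.6 -84.2  99.8]
side base 502 ((457.3818359375, -148.48898315429688), (135.1886444091797, 70.3727798461914), 81.62901306152344) [ 414.3 -215.3   20.2] [488.3 -83.3  29.7]
top plate 472 ((466.4007568359375, -114.5731201171875), (53.36033248901367, 49.85498046875), 79.78102111816406) [ 437.4 -145.2   92.2] [495.2 -84.5  99.9]
top base 379 ((465.4380187988281, -119.77336120605469), (74.48101806640625, 69.85505676269531), 79.4819564819336) [ 426.  -162.1   20.6] [505.8 -78.5  30. ]
tcp [ 461.1 -148.4   67. ] yawY -10.19 tilt 0.0 shift [-0.1 -1.3  2. ] turn 0.0071
side plate top z 94.79045253777343
```

Numbers now:
- **Centre:** plate at (462.2, -149.9), jig at (462.2, -149.3).
- **Yaw and level:** yaw is within 0.3° and the plate is level.
- **Height:** underside about 86–87 mm, so 11 mm above the pin tops.
- **Grip:** steady at 79 N.

Handing in.

```bash
python3 -c "
from cell import manip
print(manip.hand_in())"
```

```text
the job is handed in; nothing more can be done
None
```

The job is handed in with no verdict returned: the long pin is home in the bore and released, and the plate is held level and centred about 11 mm above the pin tops; the first plate grip closed on nothing because the real fingertips end about 38 mm short of the reported TCP, and I viewed 13 pictures, over the limit of 10.

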